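# Put the new jars away in the fridge bins

## Robot

A 7-joint arm with a two-finger parallel gripper is mounted at the origin on the work surface. World frame = base frame: x ahead of the robot, y to its left, z up, the work surface at z = 0. Lengths are in m, angles in degrees, forces in N, time in s.
With the tool pointing down it reaches from about 0.4 to 0.85 m from the base axis. Payload 10.4 kg.
Tool frame: the origin (TCP) lies between the finger pads; the fingertips stand 25 mm ahead of it and the grasp point (between the pads) lies 6 mm ahead of it; z points along the fingers, y is the line along which they close (so a half turn about z gives the same grasp; the last joint's range is limited). The gripper opens to 87 mm and grips with 3 to 60 N. Pads are 19 mm wide; open, the fingers measure 117 mm over their backs; the gripper's body (75 mm by 190 mm) begins 51 mm behind the grasp point.
Start: joints at [-77.154, 19.034, -3.707, 83.658, 1.238, 77.344, -5.071], TCP at [0.153, 0.606, 0.248] pointing down, gripper open.
Joint ranges: [-148.97, 148.97], [-28.65, 121.19], [-84.17, 76.75], [9.2, 138.47], [-72.65, 252.65], [3.7, 117.97], [-149.18, 149.18]. Speed limits (degrees/s): [127.2, 127.2, 159.86, 159.86, 180, 180, 180].

## Interface

Orientations are given as a 3x3 rotation matrix whose columns are the frame's x, y, z axes.
In Python, from bench import arm, vision gives the robot as it stands. The module is installed in compiled form; this text tells all that it offers.
- The arm moves only by the tool drive_tool, never from a script. Its argument "motion" is a list of rows, each a list of 7 numbers: the shift along the tool's x, y, z in mm, then the turn, a rotation vector about the tool's x, y, z in rad, then the finger opening in mm, from 0 to 87. In form: [[tx, ty, tz, ax, ay, az, jaw], ...]. A call has exactly 8 rows; each row is the pose to reach, as a shift and turn from the pose commanded when the call began, along the tool's axes at that moment; what a row does not reach only later rows make up. A row lasts 1/8 s, in which the tool goes at most 62.5 mm and 10.7 degrees, less where a joint would pass 70% of its speed; a pose out of reach is approached as far as the arm can. A call with a gripper value outside its range is refused whole. The fingers move at their own pace and stop on an object; the grip force is fixed at half the most. Time passes only in rows, so rows that repeat a pose let the fingers close, or fill a call up. It gives the time, the measured TCP pose, the force, the opening and the grip force at its end, in the units of the state.
- arm.get_state(): the state, without advancing time (a new reading comes with each control period).
- vision.read_camera(name): name is "scene" or "top" or "wrist"; returns a dict with "color" (400x640x3 uint8, red, green, blue), "fx", "fy", "cx", "cy" (pixels), "origin" and "attitude" of the camera in the world. Camera axes: x right, y up, looking along -z (the intrinsics and any distortion apply to the point x, -y, -z); pixel columns grow to the right and rows downward; lengths in m; the calibration is good to about 2 mm. A picture is of the moment at which its call begins. There is no depth.
- arm.hand_in(): hands the job in; it is judged then, once.
Trained networks look in a picture, given as the dict that the camera call returned (one of the last four; its "shot" number tells which), for a name from the list of things; names that differ only in an ending like _2 or _b are one class to them, and where a whole thing is asked for, a point or a joint stands for the part that bears it (a point fixed in the world has none). Each returns a list of dicts, best first, with "conf" (0 to 1); they miss things now and then, are a little off and sometimes report something else, mostly with a low value. They report only what shows in the picture. A call takes as long as a camera call.
- vision.boxes_of(target, picture): "position" ([x, y, z] in m, in world coordinates, good to about 4 mm: the middle of the surface that is visible of it).
The state is a dict: "time": time; "q": joint angles; "qd": joint speeds; "effort": joint torques, N m; "position": TCP position; "tcp_rot": TCP orientation; "contact_force": force on the tool from outside, world axes, zero at the start; "ft_torque": the same for the moment, N m; "opening": finger opening in m; "gripper_force": force on a finger pad.
Only numpy, scipy, OpenCV 4.12 (cv2) and the standard library are available. Lean on these libraries where they do the work, as an engineer would, in place of code of your own. Each camera call takes 0.05 s, during which the arm holds its last target. There are 200 camera calls.

## Task

Put away the four jars that stand on the worktop between the clear fridge bins: stand each one upright in the bin that already holds a jar of its own kind (both pink yogurts with the yogurt, the olives with the olives, the apricots with the apricots). They are glass, so set each one down gently on the floor of the bin rather than dropping it, and do not knock any jar over; the jars already in the bins stay standing there. The other groceries are not part of this job.

Things in the scene. Friction and masses are not known exactly. Their poses are not given: they have to be found in the camera images.
- yogurt_a_center (a point): One of the two loose yogurt jars: glass jar of pink yogurt with a flat white lid, 56 mm in diameter (lid 57 mm), 86 mm tall, standing on the worktop between the bins. 0.2 to 0.35 kg. The point lies on its axis, half-way up; its z axis points up through the lid.
- yogurt_b_center (a point): The other loose yogurt jar: glass jar of pink yogurt with a flat white lid, 56 mm in diameter (lid 57 mm), 86 mm tall, standing on the worktop between the bins. 0.2 to 0.35 kg. The point lies on its axis, half-way up; its z axis points up through the lid.
- olives_center (a point): The loose olives jar: glass jar of dark green olives with a flat black lid, 58 mm in diameter (lid 59 mm), 80 mm tall, standing on the worktop between the bins. 0.2 to 0.35 kg. The point lies on its axis, half-way up; its z axis points up through the lid.
- apricots_center (a point): The loose apricots jar: glass jar of orange apricots with a flat brass lid, 54 mm in diameter (lid 55 mm), 92 mm tall, standing on the worktop between the bins. 0.2 to 0.35 kg. The point lies on its axis, half-way up; its z axis points up through the lid.
- bin_yogurt: Clear plastic fridge bin in which a jar of yogurt already stands, near its +x end (about 86 mm from the middle); the rest is one empty space, room for three jars in a row. Fixed. Open on top, 282 mm long (x axis), 118 wide (y axis), 45 high, walls 3, floor 4 mm thick; a grip lip juts 15 mm at its -x end, near the robot. Origin: centre of its underside.
- stock_yogurt_center (a point): The jar already standing in the yogurt bin, to stay there: the same glass jar of pink yogurt with a flat white lid, 56 mm in diameter (lid 57 mm), 86 mm tall. 0.2 to 0.35 kg. The point lies on its axis, half-way up; its z axis points up through the lid.
- bin_olives: Clear plastic fridge bin in which a jar of olives already stands, near its +x end (about 86 mm from the middle); the rest is one empty space, room for three jars in a row. Fixed. Open on top, 282 mm long (x axis), 118 wide (y axis), 45 high, walls 3, floor 4 mm thick; a grip lip juts 15 mm at its -x end, near the robot. Origin: centre of its underside.
- stock_olives_center (a point): The jar already standing in the olives bin, to stay there: the same glass jar of dark green olives with a flat black lid, 58 mm in diameter (lid 59 mm), 80 mm tall. 0.2 to 0.35 kg. The point lies on its axis, half-way up; its z axis points up through the lid.
- bin_apricots: Clear plastic fridge bin in which a jar of apricots already stands, near its +x end (about 86 mm from the middle); the rest is one empty space, room for three jars in a row. Fixed. Open on top, 282 mm long (x axis), 118 wide (y axis), 45 high, walls 3, floor 4 mm thick; a grip lip juts 15 mm at its -x end, near the robot. Origin: centre of its underside.
- stock_apricots_center (a point): The jar already standing in the apricots bin, to stay there: the same glass jar of orange apricots with a flat brass lid, 54 mm in diameter (lid 55 mm), 92 mm tall. 0.2 to 0.35 kg. The point lies on its axis, half-way up; its z axis points up through the lid.

How it is judged:
By the outcome, as a careful person would: the job done as asked, in the order asked, and still so for the second after the job is handed in, with the robot touching nothing.
It also fails if it takes over 115 s, if anything falls off the work surface, if the arm or the gripper's body presses on something with over 40 N, if the wrist force passes 120 N, or if a joint passes its speed limit or range.

## Working session

There is one attempt and no reset: what is moved stays moved. The work goes in short steps, Python scripts to look and compute and a tool call to move; the robot and the scene stay as the last step left them, time stands still between calls to the robot, and variables do not carry over. Pictures are saved under pics/ and viewed, at most 14 in all, crops included, and the job is handed in when it is done.

Besides the shell and the picture viewer there is one more tool, called after ">>>" as name(argument=value, ...), one argument or row to a line, values as JSON. drive_tool: Moves the arm, as the interface text tells. Its arguments: {"type":"object","properties":{"motion":{"type":"array","items":{"type":"array","items":{"type":"number"}}}},"required":["motion"]}

```bash
mkdir -p pics; cat > h.py <<'E'
from bench import arm, vision
import cv2, numpy as np
def snap(n,f=None):
    p=vision.read_camera(n)
    if f: cv2.imwrite('pics/'+f,cv2.cvtColor(p['color'],cv2.COLOR_RGB2BGR))
    return p
def proj(p,X):
    c=np.array(p['attitude']).T@(np.array(X)-p['origin'])
    return p['cx']+p['fx']*c[0]/-c[2], p['cy']+p['fy']*-c[1]/-c[2]
def ray(p,u,v,z):
    d=np.array(p['attitude'])@np.array([(u-p['cx'])/p['fx'],-(v-p['cy'])/p['fy'],-1])
    o=np.array(p['origin']); return o+d*(z-o[2])/d[2]
E
python3 - <<'E'
from h import *
for n in('top','scene'):
    p=snap(n,n+'0.png'); print(n,[k for k in p],np.round(p['origin'],3),np.round(p['attitude'],3).tolist(),p['fx'],p['cx'],p['cy'])
    for t in('yogurt_a_center','olives_center','apricots_center','stock_yogurt_center','bin_yogurt','bin_olives','bin_apricots'):
        for b in vision.boxes_of(t,p):
            print(t,{k:(np.round(v,3).tolist() if not isinstance(v,str) else v) for k,v in b.items()},np.round(proj(p,b['position'])))
s=arm.get_state();print(s['time'],s['position'],np.round(s['tcp_rot'],3).tolist())
E
```

```text
top ['color', 'fx', 'fy', 'cx', 'cy', 'origin', 'attitude', 'shot'] [3.770e-01 1.000e-03 1.002e+00] [[-0.012, 0.981, -0.192], [-1.0, -0.013, -0.004], [-0.006, 0.192, 0.981]] 476.2174420457301 319.3297493226578 213.27784839900124
yogurt_a_center {'position': [0.536, 0.148, 0.084], 'conf': 0.97} [246. 225.]
olives_center {'position': [0.652, -0.15, 0.083], 'conf': 0.82} [396. 166.]
apricots_center {'position': [0.644, 0.139, 0.094], 'conf': 0.86} [251. 170.]
stock_yogurt_center {'position': [0.631, -0.308, 0.088], 'conf': 0.6} [476. 174.]
bin_yogurt {'position': [0.529, -0.319, 0.007], 'conf': 0.86} [473. 231.]
bin_olives {'position': [0.526, 0.005, 0.004], 'conf': 0.56} [319. 235.]
bin_apricots {'position': [0.533, 0.321, 0.003], 'conf': 0.65} [171. 233.]
scene ['color', 'fx', 'fy', 'cx', 'cy', 'origin', 'attitude', 'shot'] [ 1.059 -0.247  0.84 ] [[0.445, -0.724, 0.528], [0.896, 0.362, -0.259], [-0.004, 0.588, 0.809]] 431.7211005391879 321.703170602748 204.47116489119617
yogurt_a_center {'position': [0.559, 0.141, 0.071], 'conf': 0.91} [378. 182.]
olives_center {'position': [0.672, -0.155, 0.081], 'conf': 0.6} [277. 272.]
apricots_center {'position': [0.662, 0.136, 0.084], 'conf': 0.65} [401. 213.]
stock_yogurt_center {'position': [0.639, 0.002, 0.083], 'conf': 0.72} [340. 229.]
stock_yogurt_center {'position': [0.652, -0.32, 0.09], 'conf': 0.57} [191. 297.]
bin_yogurt {'position': [0.528, -0.323, 0.003], 'conf': 0.59} [183. 267.]
bin_olives {'position': [0.525, 0.003, 0.007], 'conf': 0.94} [317. 210.]
bin_apricots {'position': [0.535, 0.319, 0.01], 'conf': 0.78} [431. 166.]
bin_apricots {'position': [0.646, 0.311, 0.074], 'conf': 0.47} [462. 182.]
0.8 [0.15268691 0.60608378 0.24761037] [[-0.97, 0.244, 0.0], [0.244, 0.97, 0.0], [0.0, 0.0, -1.0]]
```

View pics/top0.png

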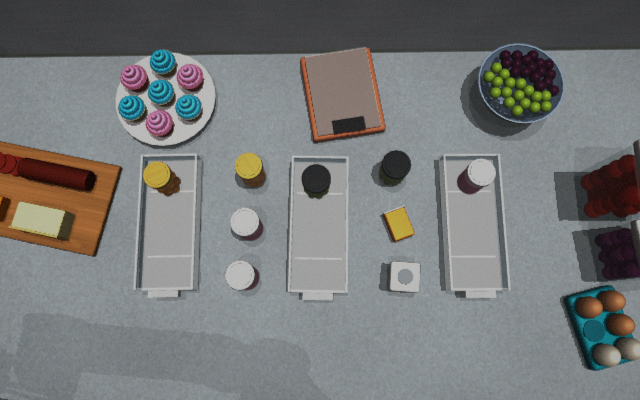

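View pics/scene0.png

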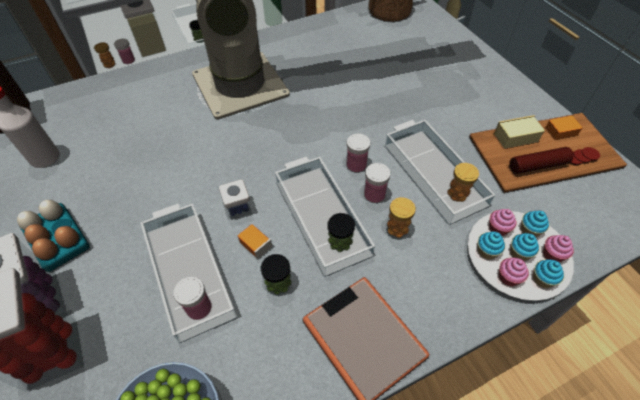

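The top view shows the apricots bin on the left (168,225), the olives bin in the middle (320,225) and the yogurt bin on the right (475,225). The loose jars are the apricots at (250,168), the yogurts at (245,223) and (240,275), and the olives at (396,166). The scene view agrees. Next I refine the lid centres.

```bash
python3 - <<'E'
from h import *
p=snap('top'); im=p['color']; g=cv2.resize(cv2.cvtColor(im,cv2.COLOR_RGB2GRAY),None,fx=4,fy=4,interpolation=cv2.INTER_CUBIC)
big=cv2.cvtColor(cv2.resize(im,None,fx=4,fy=4,interpolation=cv2.INTER_CUBIC),cv2.COLOR_RGB2BGR)
def ring(X,r,c):
    a=np.linspace(0,2*np.pi,40); q=np.array([proj(p,[X[0]+r*np.cos(t),X[1]+r*np.sin(t),X[2]]) for t in a])*4+1.5
    cv2.polylines(big,[q.astype(np.int32)],True,c,1)
for n,u,v,h,d in[('apr',250,165,.092,.055),('ya',245,222,.086,.057),('yb',240,275,.086,.057),('oli',396,165,.08,.059),('s_apr',157,174,.096,.055),('s_oli',316,178,.084,.059),('s_yog',481,173,.09,.057)]:
    r=p['fx']*d/2/(1.0-h)*4
    x0,y0=int(4*u-90),int(4*v-90)
    c=cv2.HoughCircles(cv2.GaussianBlur(g[y0:y0+180,x0:x0+180],(7,7),0),cv2.HOUGH_GRADIENT_ALT,1,20,param1=60,param2=.5,minRadius=int(r-7),maxRadius=int(r+7))
    if c is None: print(n,'none');continue
    c=c[0][0]; uu,vv=(x0+c[0]-1.5)/4,(y0+c[1]-1.5)/4
    X=ray(p,uu,vv,h); print(n,np.round([uu,vv,c[2],r],1),np.round(X,4)); ring(X,d/2,(0,0,255))
for y0,x0 in((.32,.53),(.004,.526),(-.32,.53)):
    q=np.array([proj(p,[x0+a*.141,y0+b*.059,.045]) for a,b in((1,1),(1,-1),(-1,-1),(-1,1))])*4+1.5
    cv2.polylines(big,[q.astype(np.int32)],True,(0,255,0),1)
cv2.imwrite('pics/ov.png',cv2.resize(big[560:1220,500:2060],(800,338),interpolation=cv2.INTER_AREA))
E
```

```text
apr [247.9 164.9  53.1  57.7] [0.6548 0.1453 0.092 ]
ya [244.4 220.9  56.5  59.4] [0.5428 0.1512 0.086 ]
yb [238.4 275.1  58.3  59.4] [0.4374 0.1608 0.086 ]
oli [395.1 164.4  58.9  61.1] [ 0.6553 -0.1492  0.08  ]
s_apr [156.9 173.4  57.4  57.9] [0.6386 0.3244 0.096 ]
s_oli [316.4 177.9  59.5  61.3] [0.6283 0.0094 0.084 ]
s_yog [480.6 171.4  61.   59.7] [ 0.6355 -0.3162  0.09  ]
```

View pics/ov.png

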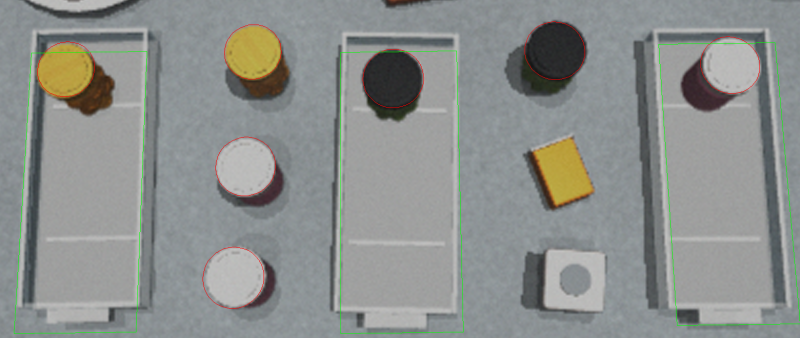

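The lid rings fit, but the bin outlines need a shift of about +20 mm in x. I'll compute the centres from the rim corners and check them on one larger overlay.

```bash
python3 - <<'E'
from h import *
p=snap('top'); im=p['color']
big=cv2.cvtColor(cv2.resize(im,None,fx=4,fy=4,interpolation=cv2.INTER_CUBIC),cv2.COLOR_RGB2BGR)
def poly(c,r,w,l,z,col):
    R=np.array([[np.cos(r),-np.sin(r)],[np.sin(r),np.cos(r)]])
    q=np.array([proj(p,[*(np.array(c)+R@np.array([a*l,b*w])),z]) for a,b in((1,1),(1,-1),(-1,-1),(-1,1))])*4+1.5
    cv2.polylines(big,[q.astype(np.int32)],True,col,1)
C=lambda x,y:(125+x/2.051,140+y/2.048)
for n,cs in dict(a=((33,31),(148,30),(150,307),(20,307)),o=((342,34),(459,34),(457,312),(335,311)),y=((653,31),(772,31),(790,306),(672,307))).items():
    W=np.array([ray(p,*C(*c),.045)[:2] for c in cs]); print(n,np.round(W,3).tolist(),np.round(W.mean(0),3))
for c in((.55,.318),(.545,.003),(.55,-.318)):
    poly(c,0,.059,.141,.045,(0,255,0)); poly(c,0,.056,.138,.004,(0,0,255))
v=np.hstack([big[590:1210,a:a+310] for a in(520,1130,1740)])
cv2.imwrite('pics/ov2.png',cv2.resize(v,(800,533),interpolation=cv2.INTER_AREA))
E
```

```text
a [[0.694, 0.378], [0.693, 0.26], [0.412, 0.248], [0.413, 0.374]] [0.553 0.315]
o [[0.686, 0.061], [0.684, -0.059], [0.403, -0.05], [0.406, 0.068]] [0.545 0.005]
y [[0.685, -0.257], [0.683, -0.378], [0.405, -0.372], [0.406, -0.258]] [ 0.545 -0.316]
```

View pics/ov2.png

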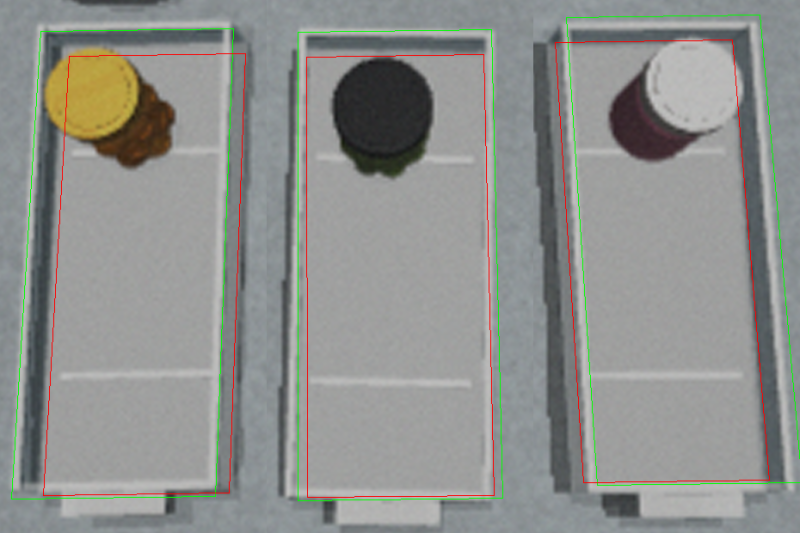

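>>> drive_tool(
  motion=[
    [0,0,0,0,0,-0.123,87],
    [0,0,0,0,0,-0.246,87],
    [0,0,0,0,0,-0.246,87],
    [0,0,0,0,0,-0.246,87],
    [0,0,0,0,0,-0.246,87],
    [0,0,0,0,0,-0.246,87],
    [0,0,0,0,0,-0.246,87],
    [0,0,0,0,0,-0.246,87],
  ],
)

```text
time: 1.9
position: [0.1526, 0.6061, 0.2475]
tcp_rot: [[-1.0, 0.001, -0.0], [0.001, 1.0, 0.0], [0.0, 0.0, -1.0]]
contact_force: [0.3, -0.2, -0.2]
opening: 0.0868
gripper_force: 0.0
```

The corrected outlines fit: bin centres are about (.552,.316), (.546,.005) and (.548,-.315), and the stock jars sit about 86 mm from them as stated. I'll start with the near yogurt.

>>> drive_tool(
  motion=[
    [-30,-50,0,0,0,0,87],
    [-65,-101,0,0,0,0,87],
    [-97,-152,0,0,0,0,87],
    [-130,-203,0,0,0,0,87],
    [-162,-254,0,0,0,0,87],
    [-195,-305,0,0,0,0,87],
    [-240,-375,0,0,0,0,87],
    [-285,-445,0,0,0,0,87],
  ],
)

```text
time: 2.9
position: [0.4158, 0.1939, 0.2479]
tcp_rot: [[-1.0, 0.001, 0.001], [0.001, 1.0, 0.001], [-0.001, 0.001, -1.0]]
contact_force: [0.9, 1.1, -0.6]
opening: 0.0873
gripper_force: 0.0
```

>>> drive_tool(
  motion=[
    [0,0,0,0,0,0,87],
    [0,0,0,0,0,0,87],
    [0,0,0,0,0,0,87],
    [0,0,0,0,0,0,87],
    [0,0,0,0,0,0,87],
    [0,0,0,0,0,0,87],
    [0,0,0,0,0,0,87],
    [0,0,0,0,0,0,87],
  ],
)

```text
time: 3.9
position: [0.415, 0.1957, 0.2476]
tcp_rot: [[-1.0, 0.001, 0.0], [0.001, 1.0, 0.0], [-0.0, 0.0, -1.0]]
contact_force: [-0.2, -0.4, -0.5]
opening: 0.0867
gripper_force: 0.0
```

```bash
python3 - <<'E'
from h import *
s=arm.get_state(); print(s['time'],s['position'],np.round(s['tcp_rot'],3).tolist(),np.round(s['q']))
p=snap('wrist','w0.png')
for b in vision.boxes_of('yogurt_a_center',p): print(np.round(b['position'],3),b['conf'])
E
```

```text
3.9 [0.41496586 0.19573698 0.24756905] [[-1.0, 0.001, 0.0], [0.001, 1.0, 0.0], [-0.0, 0.0, -1.0]] [-47.  -3.  16. 108.   1.  74.  58.]
[0.541 0.154 0.085] 0.9
```

View pics/w0.png

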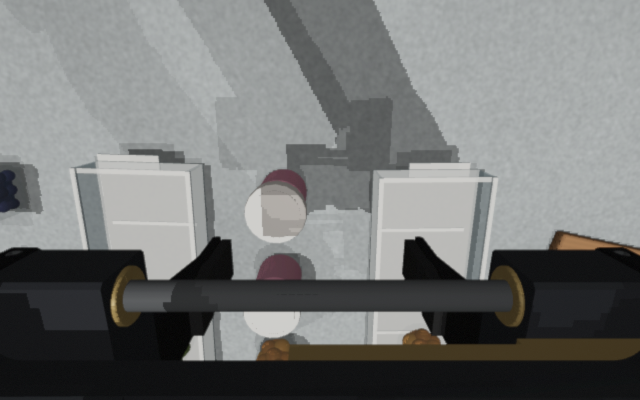

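The wrist view shows both yogurts, lids at (276,212) and (272,320), and its network agrees with my top measurement.

>>> drive_tool(
  motion=[
    [-22,-35,0,0,0,0,87],
    [-22,-35,30,0,0,0,87],
    [-22,-35,70,0,0,0,87],
    [-22,-35,110,0,0,0,87],
    [-22,-35,140,0,0,0,87],
    [-22,-35,165,0,0,0,87],
    [-22,-35,179,0,0,0,87],
    [-22,-35,179,0,0,0,87],
  ],
)

```text
time: 5.0
position: [0.4366, 0.1605, 0.0681]
tcp_rot: [[-1.0, 0.001, -0.001], [0.001, 1.0, -0.001], [0.001, -0.001, -1.0]]
contact_force: [0.7, 0.6, 0.0]
opening: 0.0872
gripper_force: 0.0
```

>>> drive_tool(
  motion=[
    [0,0,0,0,0,0,70],
    [0,0,0,0,0,0,62],
    [0,0,0,0,0,0,50],
    [0,0,0,0,0,0,40],
    [0,0,0,0,0,0,40],
    [0,0,0,0,0,0,40],
    [0,0,0,0,0,0,40],
    [0,0,0,0,0,0,40],
  ],
)

```text
time: 6.0
position: [0.4372, 0.1602, 0.0688]
tcp_rot: [[-1.0, 0.001, 0.0], [0.001, 1.0, -0.0], [-0.0, -0.0, -1.0]]
contact_force: [-0.9, -4.1, 6.1]
opening: 0.056
gripper_force: 30.0
```

```bash
python3 - <<'E'
from h import *
snap('scene','s1.png')
E
```

```text
(no output)
```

View pics/s1.png

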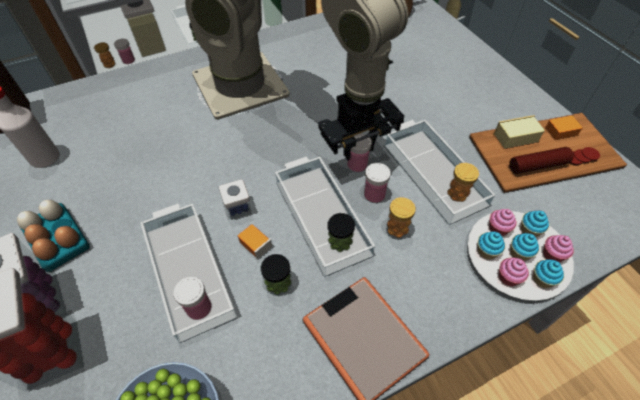

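The gripper is on the near yogurt at (360,160), with the opening at 56 mm. Now I lift it and carry it over.

>>> drive_tool(
  motion=[
    [0,0,-15,0,0,0,40],
    [0,0,-40,0,0,0,40],
    [0,0,-75,0,0,0,40],
    [0,0,-110,0,0,0,40],
    [0,0,-140,0,0,0,40],
    [-5,-10,-150,0,0,0,40],
    [-15,-40,-150,0,0,0,40],
    [-25,-80,-150,0,0,0,40],
  ],
)

```text
time: 7.05
position: [0.4618, 0.0798, 0.2179]
tcp_rot: [[-1.0, -0.001, -0.001], [-0.001, 1.0, -0.0], [0.001, -0.0, -1.0]]
contact_force: [0.2, -0.1, -3.4]
opening: 0.0556
gripper_force: 29.9
```

>>> drive_tool(
  motion=[
    [-12,-50,0,0,0,0,40],
    [-24,-100,0,0,0,0,40],
    [-36,-150,0,0,0,0,40],
    [-48,-200,0,0,0,0,40],
    [-60,-250,0,0,0,0,40],
    [-72,-300,0,0,0,0,40],
    [-84,-340,0,0,0,0,40],
    [-90,-365,0,0,0,0,40],
  ],
)

```text
time: 8.05
position: [0.5507, -0.2872, 0.2173]
tcp_rot: [[-1.0, 0.003, -0.002], [0.003, 1.0, -0.001], [0.002, -0.001, -1.0]]
contact_force: [0.8, -0.0, -3.1]
opening: 0.0556
gripper_force: 29.9
```

>>> drive_tool(
  motion=[
    [-7,-28,0,0,0,0,40],
    [-7,-28,0,0,0,0,40],
    [-7,-28,30,0,0,0,40],
    [-7,-28,60,0,0,0,40],
    [-7,-28,90,0,0,0,40],
    [-7,-28,110,0,0,0,40],
    [-7,-28,125,0,0,0,40],
    [-7,-28,130,0,0,0,40],
  ],
)

```text
time: 9.05
position: [0.5584, -0.3122, 0.0879]
tcp_rot: [[-1.0, 0.001, -0.001], [0.001, 1.0, 0.0], [0.001, 0.0, -1.0]]
contact_force: [0.8, -0.3, -2.7]
opening: 0.056
gripper_force: 29.9
```

>>> drive_tool(
  motion=[
    [0,0,2,0,0,0,40],
    [0,0,4,0,0,0,40],
    [0,0,6,0,0,0,40],
    [0,0,8,0,0,0,40],
    [0,0,10,0,0,0,40],
    [0,0,11.5,0,0,0,40],
    [0,0,13,0,0,0,40],
    [0,0,13,0,0,0,40],
  ],
)

```text
time: 10.05
position: [0.5584, -0.3124, 0.0753]
tcp_rot: [[-1.0, 0.001, -0.0], [0.001, 1.0, 0.0], [0.0, 0.0, -1.0]]
contact_force: [0.1, -0.2, -2.8]
opening: 0.0562
gripper_force: 29.9
```

>>> drive_tool(
  motion=[
    [0,0,0.5,0,0,0,40],
    [0,0,1,0,0,0,40],
    [0,0,1.5,0,0,0,40],
    [0,0,2,0,0,0,40],
    [0,0,2.5,0,0,0,40],
    [0,0,3,0,0,0,40],
    [0,0,3,0,0,0,40],
    [0,0,3,0,0,0,40],
  ],
)

```text
time: 11.05
position: [0.5587, -0.3125, 0.0729]
tcp_rot: [[-1.0, 0.001, 0.0], [0.001, 1.0, 0.0], [-0.0, 0.0, -1.0]]
contact_force: [-0.5, 0.1, 4.1]
opening: 0.0561
gripper_force: 29.9
```

On the floor. Now I release, lift and go for the second yogurt.

>>> drive_tool(
  motion=[
    [0,0,0,0,0,0,65],
    [0,0,0,0,0,0,72],
    [0,0,0,0,0,0,72],
    [0,0,0,0,0,0,72],
    [0,0,-15,0,0,0,72],
    [0,0,-50,0,0,0,72],
    [0,0,-95,0,0,0,72],
    [0,0,-145,0,0,0,87],
  ],
)

```text
time: 12.05
position: [0.5582, -0.3124, 0.2198]
tcp_rot: [[-1.0, 0.001, 0.0], [0.001, 1.0, -0.0], [-0.0, -0.0, -1.0]]
contact_force: [1.3, 1.0, -0.3]
opening: 0.0762
gripper_force: 0.0
```

>>> drive_tool(
  motion=[
    [2,50,0,0,0,0,87],
    [4,105,0,0,0,0,87],
    [6,165,0,0,0,0,87],
    [8,225,0,0,0,0,87],
    [10,285,0,0,0,0,87],
    [12,345,0,0,0,0,87],
    [14,400,0,0,0,0,87],
    [16,440,0,0,0,0,87],
  ],
)

```text
time: 13.05
position: [0.5426, 0.1302, 0.2187]
tcp_rot: [[-1.0, -0.001, 0.001], [-0.001, 1.0, 0.001], [-0.001, 0.001, -1.0]]
contact_force: [-0.1, -0.7, 0.0]
opening: 0.0872
gripper_force: 0.0
```

```bash
python3 - <<'E'
from h import *
snap('scene','s2.png'); s=arm.get_state(); print(s['position'],np.round(s['q']))
E
```

```text
[0.54188935 0.1360316  0.21836886] [-46.  12.  31.  98.  -7.  72.  77.]
```

View pics/s2.png

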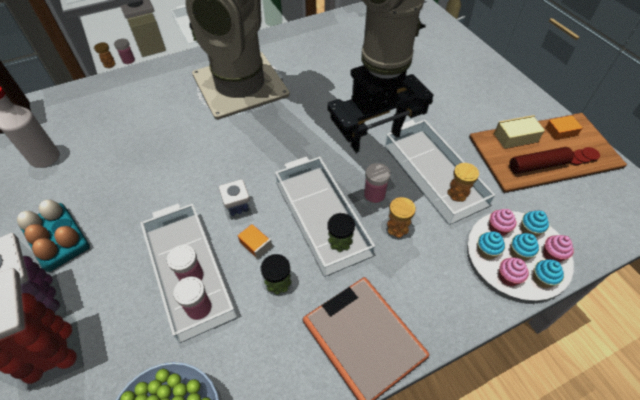

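The first yogurt stands at (182,265) in the yogurt bin, next to the stock jar. Second yogurt next.

>>> drive_tool(
  motion=[
    [0,23,0,0,0,0,87],
    [0,23,0,0,0,0,87],
    [0,23,30,0,0,0,87],
    [0,23,70,0,0,0,87],
    [0,23,105,0,0,0,87],
    [0,23,135,0,0,0,87],
    [0,23,149,0,0,0,87],
    [0,23,149,0,0,0,87],
  ],
)

```text
time: 14.1
position: [0.5429, 0.1497, 0.0684]
tcp_rot: [[-1.0, 0.002, -0.001], [0.002, 1.0, -0.001], [0.001, -0.001, -1.0]]
contact_force: [0.3, 0.1, 0.0]
opening: 0.0871
gripper_force: 0.0
```

>>> drive_tool(
  motion=[
    [0,0,0,0,0,0,70],
    [0,0,0,0,0,0,62],
    [0,0,0,0,0,0,50],
    [0,0,0,0,0,0,40],
    [0,0,0,0,0,0,40],
    [0,0,0,0,0,0,40],
    [0,0,0,0,0,0,40],
    [0,0,0,0,0,0,40],
  ],
)

```text
time: 15.1
position: [0.5431, 0.1505, 0.0688]
tcp_rot: [[-1.0, 0.001, 0.0], [0.001, 1.0, 0.0], [-0.0, 0.0, -1.0]]
contact_force: [-1.5, -2.0, 5.5]
opening: 0.0558
gripper_force: 30.0
```

>>> drive_tool(
  motion=[
    [0,0,-15,0,0,0,40],
    [0,0,-40,0,0,0,40],
    [0,0,-75,0,0,0,40],
    [0,0,-110,0,0,0,40],
    [0,0,-140,0,0,0,40],
    [0,-10,-150,0,0,0,40],
    [3,-40,-150,0,0,0,40],
    [8,-80,-150,0,0,0,40],
  ],
)

```text
time: 16.1
position: [0.5341, 0.0698, 0.2176]
tcp_rot: [[-1.0, -0.001, -0.001], [-0.001, 1.0, -0.0], [0.001, -0.0, -1.0]]
contact_force: [1.0, -0.7, -2.3]
opening: 0.0557
gripper_force: 30.0
```

>>> drive_tool(
  motion=[
    [7,-50,0,0,0,0,40],
    [14,-100,0,0,0,0,40],
    [21,-150,0,0,0,0,40],
    [28,-200,0,0,0,0,40],
    [35,-250,0,0,0,0,40],
    [42,-300,0,0,0,0,40],
    [49,-340,0,0,0,0,40],
    [54,-370,0,0,0,0,40],
  ],
)

```text
time: 17.1
position: [0.4788, -0.3015, 0.2177]
tcp_rot: [[-1.0, 0.003, -0.001], [0.003, 1.0, 0.0], [0.001, 0.0, -1.0]]
contact_force: [0.9, 0.2, -3.2]
opening: 0.0559
gripper_force: 30.0
```

>>> drive_tool(
  motion=[
    [1,-14,0,0,0,0,40],
    [1,-14,0,0,0,0,40],
    [1,-14,30,0,0,0,40],
    [1,-14,60,0,0,0,40],
    [1,-14,90,0,0,0,40],
    [1,-14,115,0,0,0,40],
    [1,-14,130,0,0,0,40],
    [1,-14,136,0,0,0,40],
  ],
)

```text
time: 18.1
position: [0.4798, -0.3123, 0.0819]
tcp_rot: [[-1.0, -0.0, -0.001], [-0.0, 1.0, 0.001], [0.001, 0.001, -1.0]]
contact_force: [0.1, 0.1, -2.1]
opening: 0.0562
gripper_force: 30.0
```

>>> drive_tool(
  motion=[
    [0,0,2.5,0,0,0,40],
    [0,0,5,0,0,0,40],
    [0,0,7,0,0,0,40],
    [0,0,8,0,0,0,40],
    [0,0,8.5,0,0,0,40],
    [0,0,9,0,0,0,40],
    [0,0,9.5,0,0,0,40],
    [0,0,10,0,0,0,40],
  ],
)

```text
time: 19.1
position: [0.4797, -0.3134, 0.0728]
tcp_rot: [[-1.0, 0.001, 0.0], [0.001, 1.0, 0.0], [-0.0, 0.0, -1.0]]
contact_force: [-1.3, -0.2, 2.9]
opening: 0.0558
gripper_force: 30.0
```

>>> drive_tool(
  motion=[
    [0,0,0,0,0,0,65],
    [0,0,0,0,0,0,72],
    [0,0,0,0,0,0,72],
    [0,0,0,0,0,0,72],
    [0,0,-15,0,0,0,72],
    [0,0,-50,0,0,0,72],
    [0,0,-95,0,0,0,72],
    [0,0,-145,0,0,0,87],
  ],
)

```text
time: 20.1
position: [0.4792, -0.3134, 0.2197]
tcp_rot: [[-1.0, 0.001, 0.0], [0.001, 1.0, -0.0], [-0.0, -0.0, -1.0]]
contact_force: [0.4, -0.7, -0.3]
opening: 0.0762
gripper_force: 0.0
```

>>> drive_tool(
  motion=[
    [-30,28,0,0,0,0,87],
    [-65,60,0,0,0,0,87],
    [-100,94,0,0,0,0,87],
    [-135,127,0,0,0,0,87],
    [-160,150,0,0,0,0,87],
    [-175,164,0,0,0,0,87],
    [-175,164,0,0,0,0,87],
    [-175,164,0,0,0,0,87],
  ],
)

```text
time: 21.1
position: [0.6536, -0.1514, 0.218]
tcp_rot: [[-1.0, 0.003, -0.0], [0.003, 1.0, -0.001], [0.0, -0.001, -1.0]]
contact_force: [-0.6, -0.1, -0.1]
opening: 0.0868
gripper_force: 0.0
```

```bash
python3 - <<'E'
from h import *
s=arm.get_state(); print(s['position'],np.round(s['q']))
p=snap('top','t3.png')
for t in('olives_center','yogurt_a_center'):
  for b in vision.boxes_of(t,p): print(t,np.round(b['position'],3),b['conf'])
E
```

```text
[ 0.65363655 -0.15139563  0.2179522 ] [-20.  30.  42.  80. -20.  77. 113.]
yogurt_a_center [ 0.475 -0.305  0.086] 0.6
```

View pics/t3.png

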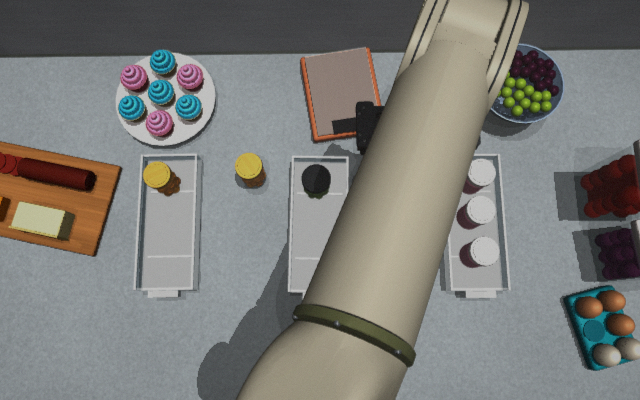

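All three yogurts stand in a row in the yogurt bin, at (480,175), (478,212) and (480,252). Olives next.

>>> drive_tool(
  motion=[
    [-2,2,0,0,0,0,87],
    [-2,2,20,0,0,0,87],
    [-2,2,50,0,0,0,87],
    [-2,2,85,0,0,0,87],
    [-2,2,115,0,0,0,87],
    [-2,2,140,0,0,0,87],
    [-2,2,154,0,0,0,87],
    [-2,2,154,0,0,0,87],
  ],
)

```text
time: 22.25
position: [0.6559, -0.1474, 0.0622]
tcp_rot: [[-1.0, 0.001, -0.002], [0.001, 1.0, 0.0], [0.002, 0.0, -1.0]]
contact_force: [-0.6, 0.7, 0.2]
opening: 0.0872
gripper_force: 0.0
```

>>> drive_tool(
  motion=[
    [0,0,0,0,0,0,70],
    [0,0,0,0,0,0,62],
    [0,0,0,0,0,0,50],
    [0,0,0,0,0,0,40],
    [0,0,0,0,0,0,40],
    [0,0,0,0,0,0,40],
    [0,0,0,0,0,0,40],
    [0,0,0,0,0,0,40],
  ],
)

```text
time: 23.25
position: [0.657, -0.1485, 0.0643]
tcp_rot: [[-1.0, 0.001, 0.001], [0.001, 1.0, -0.001], [-0.001, -0.001, -1.0]]
contact_force: [0.7, -4.8, 5.7]
opening: 0.058
gripper_force: 30.0
```

>>> drive_tool(
  motion=[
    [0,0,-15,0,0,0,40],
    [0,0,-40,0,0,0,40],
    [0,0,-75,0,0,0,40],
    [0,0,-110,0,0,0,40],
    [0,0,-140,0,0,0,40],
    [5,10,-150,0,0,0,40],
    [20,30,-150,0,0,0,40],
    [40,60,-150,0,0,0,40],
  ],
)

```text
time: 24.25
position: [0.6155, -0.0862, 0.2124]
tcp_rot: [[-1.0, 0.001, -0.002], [0.001, 1.0, 0.0], [0.002, 0.0, -1.0]]
contact_force: [0.4, 0.6, -2.1]
opening: 0.0579
gripper_force: 29.9
```

>>> drive_tool(
  motion=[
    [25,30,0,0,0,0,40],
    [50,65,0,0,0,0,40],
    [65,86,0,0,0,0,40],
    [72,94,0,0,0,0,40],
    [72,94,0,0,0,0,40],
    [72,94,20,0,0,0,40],
    [72,94,50,0,0,0,40],
    [72,94,80,0,0,0,40],
  ],
)

```text
time: 25.25
position: [0.5453, 0.0052, 0.1326]
tcp_rot: [[-1.0, 0.003, 0.0], [0.003, 1.0, -0.001], [-0.0, -0.001, -1.0]]
contact_force: [-0.3, 0.3, -2.1]
opening: 0.0576
gripper_force: 29.9
```

>>> drive_tool(
  motion=[
    [0,0,20,0,0,0,40],
    [0,0,35,0,0,0,40],
    [0,0,45,0,0,0,40],
    [0,0,52,0,0,0,40],
    [0,0,56,0,0,0,40],
    [0,0,58,0,0,0,40],
    [0,0,60,0,0,0,40],
    [0,0,61,0,0,0,40],
  ],
)

```text
time: 26.25
position: [0.5449, 0.0067, 0.0726]
tcp_rot: [[-1.0, 0.001, 0.0], [0.001, 1.0, 0.0], [-0.0, 0.0, -1.0]]
contact_force: [-0.1, -0.1, -2.2]
opening: 0.0575
gripper_force: 29.9
```

Expected contact is at about z = .068.

>>> drive_tool(
  motion=[
    [0,0,1,0,0,0,40],
    [0,0,2,0,0,0,40],
    [0,0,2.5,0,0,0,40],
    [0,0,3,0,0,0,40],
    [0,0,3.5,0,0,0,40],
    [0,0,4,0,0,0,40],
    [0,0,4.5,0,0,0,40],
    [0,0,4.5,0,0,0,40],
  ],
)

```text
time: 27.25
position: [0.5449, 0.0066, 0.0682]
tcp_rot: [[-1.0, 0.001, 0.0], [0.001, 1.0, 0.0], [-0.0, 0.0, -1.0]]
contact_force: [-1.0, 0.4, 0.6]
opening: 0.0578
gripper_force: 29.9
```

>>> drive_tool(
  motion=[
    [0,0,0.5,0,0,0,40],
    [0,0,0.5,0,0,0,64],
    [0,0,0.5,0,0,0,68],
    [0,0,0.5,0,0,0,69],
    [0,0,-15,0,0,0,69],
    [0,0,-50,0,0,0,69],
    [0,0,-95,0,0,0,72],
    [0,0,-150,0,0,0,87],
  ],
)

```text
time: 28.25
position: [0.5443, 0.0064, 0.22]
tcp_rot: [[-1.0, 0.001, -0.0], [0.001, 1.0, -0.0], [0.0, -0.0, -1.0]]
contact_force: [0.3, 0.5, 0.1]
opening: 0.0764
gripper_force: 0.0
```

>>> drive_tool(
  motion=[
    [-30,38,0,0,0,0,87],
    [-65,83,0,0,0,0,87],
    [-95,120,0,0,0,0,87],
    [-110,139,0,0,0,0,87],
    [-110,139,0,0,0,0,87],
    [-110,139,0,0,0,0,87],
    [-110,139,0,0,0,0,87],
    [-110,139,0,0,0,0,87],
  ],
)

```text
time: 29.25
position: [0.6547, 0.1449, 0.2185]
tcp_rot: [[-1.0, 0.002, 0.0], [0.002, 1.0, 0.0], [-0.0, 0.0, -1.0]]
contact_force: [-0.6, 0.8, -0.2]
opening: 0.0873
gripper_force: 0.0
```

```bash
python3 - <<'E'
from h import *
s=arm.get_state(); print(s['position'],np.round(s['q']))
p=snap('scene','s4.png')
for t in('olives_center','apricots_center'):
  for b in vision.boxes_of(t,p): print(t,np.round(b['position'],3),b['conf'])
E
```

```text
[0.65472703 0.14490535 0.21852992] [-43.  29.  39.  80. -19.  77.  86.]
olives_center [ 0.558 -0.002  0.084] 0.96
apricots_center [0.663 0.135 0.083] 0.81
```

View pics/s4.png

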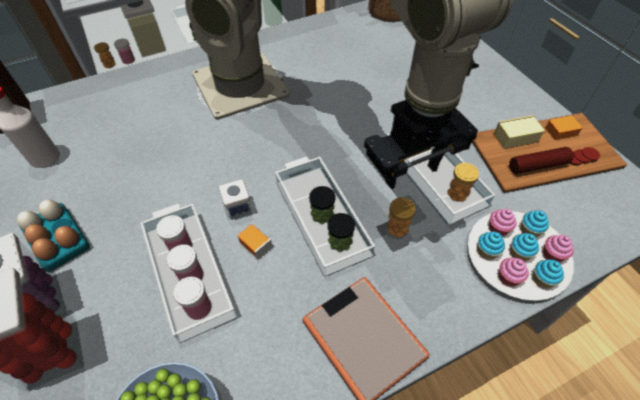

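The olives stand at (322,200) beside the stock jar. Last, the apricots.

>>> drive_tool(
  motion=[
    [0,0,15,0,0,0,87],
    [0,0,40,0,0,0,87],
    [0,0,70,0,0,0,87],
    [0,0,100,0,0,0,87],
    [0,0,125,0,0,0,87],
    [0,0,140,0,0,0,87],
    [0,0,146,0,0,0,87],
    [0,0,146,0,0,0,87],
  ],
)

```text
time: 30.4
position: [0.655, 0.1455, 0.0722]
tcp_rot: [[-1.0, 0.001, 0.0], [0.001, 1.0, 0.0], [-0.0, 0.0, -1.0]]
contact_force: [-0.3, -0.2, 0.1]
opening: 0.087
gripper_force: 0.0
```

>>> drive_tool(
  motion=[
    [0,0,0,0,0,0,70],
    [0,0,0,0,0,0,62],
    [0,0,0,0,0,0,50],
    [0,0,0,0,0,0,40],
    [0,0,0,0,0,0,40],
    [0,0,0,0,0,0,40],
    [0,0,0,0,0,0,40],
    [0,0,0,0,0,0,40],
  ],
)

```text
time: 31.4
position: [0.655, 0.1452, 0.0722]
tcp_rot: [[-1.0, 0.001, 0.0], [0.001, 1.0, -0.0], [-0.0, -0.0, -1.0]]
contact_force: [0.3, -2.8, 2.1]
opening: 0.0539
gripper_force: 29.9
```

>>> drive_tool(
  motion=[
    [0,0,-15,0,0,0,40],
    [0,0,-40,0,0,0,40],
    [0,0,-75,0,0,0,40],
    [0,0,-110,0,0,0,40],
    [0,0,-140,0,0,0,40],
    [5,10,-150,0,0,0,40],
    [20,30,-150,0,0,0,40],
    [40,60,-150,0,0,0,40],
  ],
)

```text
time: 32.4
position: [0.6139, 0.2062, 0.2212]
tcp_rot: [[-1.0, 0.002, -0.001], [0.002, 1.0, -0.0], [0.001, -0.0, -1.0]]
contact_force: [-0.5, -0.8, -2.7]
opening: 0.054
gripper_force: 29.9
```

>>> drive_tool(
  motion=[
    [20,35,0,0,0,0,40],
    [40,75,0,0,0,0,40],
    [55,102,0,0,0,0,40],
    [60,112,0,0,0,0,40],
    [60,112,0,0,0,0,40],
    [60,112,20,0,0,0,40],
    [60,112,50,0,0,0,40],
    [60,112,80,0,0,0,40],
  ],
)

```text
time: 33.4
position: [0.5554, 0.3157, 0.1398]
tcp_rot: [[-1.0, 0.003, -0.0], [0.003, 1.0, -0.001], [0.0, -0.001, -1.0]]
contact_force: [0.3, -0.2, -2.4]
opening: 0.0541
gripper_force: 29.9
```

>>> drive_tool(
  motion=[
    [0,0,20,0,0,0,40],
    [0,0,35,0,0,0,40],
    [0,0,45,0,0,0,40],
    [0,0,52,0,0,0,40],
    [0,0,56,0,0,0,40],
    [0,0,58,0,0,0,40],
    [0,0,60,0,0,0,40],
    [0,0,61,0,0,0,40],
  ],
)

```text
time: 34.4
position: [0.5551, 0.3177, 0.0812]
tcp_rot: [[-1.0, 0.001, 0.0], [0.001, 1.0, 0.0], [-0.0, 0.0, -1.0]]
contact_force: [-0.1, -0.5, -2.7]
opening: 0.0545
gripper_force: 29.9
```

>>> drive_tool(
  motion=[
    [0,0,1,0,0,0,40],
    [0,0,2,0,0,0,40],
    [0,0,2.5,0,0,0,40],
    [0,0,3,0,0,0,40],
    [0,0,3.5,0,0,0,40],
    [0,0,4,0,0,0,40],
    [0,0,4.5,0,0,0,40],
    [0,0,4.5,0,0,0,40],
  ],
)

```text
time: 35.4
position: [0.555, 0.3176, 0.0765]
tcp_rot: [[-1.0, 0.001, -0.0], [0.001, 1.0, 0.0], [0.0, 0.0, -1.0]]
contact_force: [0.3, -0.8, -1.9]
opening: 0.0539
gripper_force: 29.9
```

>>> drive_tool(
  motion=[
    [0,0,0.3,0,0,0,40],
    [0,0,0.6,0,0,0,40],
    [0,0,0.9,0,0,0,40],
    [0,0,1.2,0,0,0,40],
    [0,0,1.2,0,0,0,40],
    [0,0,1.2,0,0,0,40],
    [0,0,1.2,0,0,0,40],
    [0,0,1.2,0,0,0,40],
  ],
)

```text
time: 36.4
position: [0.5553, 0.3176, 0.0761]
tcp_rot: [[-1.0, 0.001, 0.0], [0.001, 1.0, 0.001], [-0.0, 0.001, -1.0]]
contact_force: [-2.0, -2.0, 6.4]
opening: 0.054
gripper_force: 29.9
```

In contact. I'll release, retreat and check.

>>> drive_tool(
  motion=[
    [0,0,0,0,0,0,62],
    [0,0,0,0,0,0,68],
    [0,0,0,0,0,0,70],
    [0,0,0,0,0,0,70],
    [0,0,-15,0,0,0,70],
    [0,0,-50,0,0,0,70],
    [0,0,-95,0,0,0,72],
    [0,0,-150,0,0,0,72],
  ],
)

```text
time: 37.4
position: [0.5547, 0.3173, 0.2274]
tcp_rot: [[-1.0, 0.001, -0.0], [0.001, 1.0, -0.0], [0.0, -0.0, -1.0]]
contact_force: [0.5, 0.0, 0.7]
opening: 0.0713
gripper_force: 0.0
```

>>> drive_tool(
  motion=[
    [20,40,0,0,0,0,72],
    [45,80,0,0,0,0,72],
    [70,120,0,0,0,0,72],
    [100,160,0,0,0,0,72],
    [130,200,0,0,0,0,72],
    [155,230,0,0,0,0,72],
    [160,235,0,0,0,0,72],
    [160,235,0,0,0,0,72],
  ],
)

```text
time: 38.4
position: [0.3954, 0.5526, 0.2261]
tcp_rot: [[-1.0, 0.001, 0.001], [0.001, 1.0, 0.0], [-0.001, 0.0, -1.0]]
contact_force: [0.6, -0.6, -0.1]
opening: 0.0717
gripper_force: 0.0
```

```bash
python3 - <<'E'
from h import *
a=snap('scene')['color']; b=snap('top')['color']
cv2.imwrite('pics/fin.png',cv2.cvtColor(np.vstack([a[100:350,:],b[110:320,:]]),cv2.COLOR_RGB2BGR))
E
```

```text
(no output)
```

View pics/fin.png

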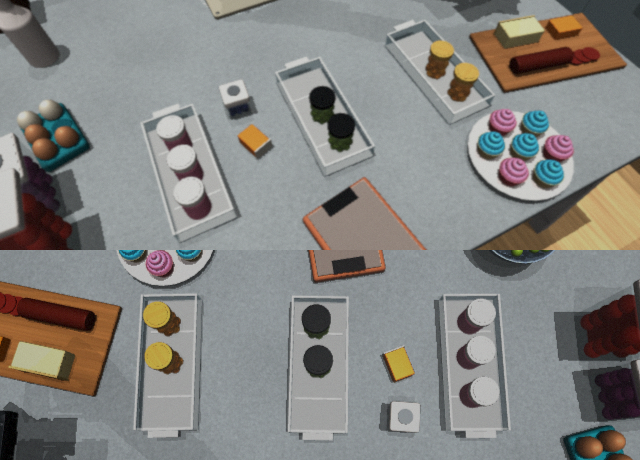

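All seven jars stand upright in their own bins: yogurts near (480,350), olives near (317,340) and apricots near (158,338) in the lower picture.

```bash
python3 -c "from bench import arm; print(arm.hand_in())"
```

```text
the job is handed in; nothing more can be done
None
```

The four loose jars now stand upright in the bins with their own kind, the stock jars are still standing, and I handed the job in at about 38 s on the robot's clock.

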